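Ready the extendable bottle brush for the carafe

ROBOT

A 6-joint arm with a two-finger parallel gripper is mounted at the origin on a cart in front of the work surface, level with it; the furniture and walls round the work are solid. World frame = base frame: x ahead of the robot, y to its left, z up, the work surface at z = 0. Lengths are in m, angles in rad, forces in N, time in s.
With the tool pointing down it reaches from about 0.375 to 0.9 m from the base axis. Payload 3.1 kg.
Tool frame: the origin (TCP) lies between the finger pads; the fingertips stand 19 mm ahead of it and the grasp point (between the pads) is the TCP; z points along the fingers, y is the direction in which the jaws open and shut (so a half turn about z gives the same grasp; the last joint's range is limited). The gripper opens to 87 mm and grips with 3 to 60 N. Pads are 19 mm wide; open, the fingers measure 117 mm over their backs; the gripper's body (75 mm by 190 mm) begins 51 mm behind the grasp point.
Start: joints at [1.095, 0.527, 1.433, -0, 1.181, -0.178], TCP at [0.183, 0.598, 0.242] pointing down, gripper open.
Joint ranges: [-3.08, 3.08], [-0.75, 2.2], [0.22, 2.44], [-1.43, 4.57], [0, 2.65], [-2.85, 2.85]. Speed limits (rad/s): [2.79, 2.79, 3.14, 3.14, 3.14, 3.14].

INTERFACE

Orientations are given as a unit quaternion [x, y, z, w].
In Python, from rig import robot gives the robot as it stands.
- The arm moves only by the tool apply_moves, never from a script. Its argument "series" is a list of rows, each a list of 7 numbers: the shift along the tool's x, y, z in cm, then the turn, a rotation vector about the tool's x, y, z in degrees, then the opening, from 0 (shut) to 1 (fully open). In form: [[dx, dy, dz, rx, ry, rz, grip], ...]. A call has 1 to 5 rows; each row is the pose to reach, as a shift and turn from the pose commanded when the call began, along the tool's axes at that moment; what a row does not reach only later rows make up. A row lasts 1/12 s, in which the tool goes at most 41.7 mm and 7.16 degrees, less where a joint would pass 70% of its speed; a pose out of reach is approached as far as the arm can. A call with a gripper value outside its range is refused whole. The fingers move at their own pace and stop on an object; "newtons" is the grip in N (left out, the last holds). Time passes only in rows, so rows that repeat a pose let the fingers close. It gives the time, the measured TCP pose, the force and the opening at its end, in the units of the state.
- robot.get_obs(): the state, without advancing time (a new reading comes with each control period).
- robot.camera(name): name is "scene" or "side" or "wrist"; returns the picture (384x512x3 uint8, red, green, blue); there is no depth.
- robot.camera_params(name): a dict with "mtx" (3x3 intrinsics, pixels), "D" ([k1, k2, p1, p2, k3] as OpenCV has them; the pictures are not rectified), "origin" and "rotation" of the camera in the world. Camera axes: x right, y down, z forward; pixel columns grow to the right and rows downward; lengths in m; the calibration is good to about 2 mm. A picture is of the moment at which its call begins: read the wrist's pose just before it. camera_params takes no time and is no camera call; for the wrist camera it gives the pose at the moment of the call.
- robot.hand_in(): hands the job in, once; it reports no verdict.
The state is a dict: "time": time; "q": joint angles; "joint_velocities": joint speeds; "joint_torque": joint torques, N m; "position": TCP position; "tool_rot": TCP orientation; "ft_force": force on the tool from outside, world axes, zero at the start; "moment": the same for the moment, N m; "grip_width": finger opening in m.
Only numpy, scipy, OpenCV 4.12 (cv2) and the standard library are available. Lean on these libraries where they do the work, as an engineer would, in place of code of your own. Each camera call takes 0.05 s, during which the arm holds its last target. There are 200 camera calls.

TASK

Get the extendable bottle brush ready for washing the tall carafe: press the pale filler cap on its handle fully home so that no soap leaks, then, with the brush still in its drying rest, squeeze the orange release button in and pull the handle straight back from the brush head, past the first stop, right out to the second stop. Lift the extended brush level and clear out of the rest, to about 10 cm above where it lay, and finish while still holding it there, extended and steady; leave the carafe, the mug and the tumbler alone.

Things in the scene. Friction and masses are not known exactly. Their poses are not given: they have to be found in the camera images.
- brush: handle of a bottle brush lying level in a rest. Origin: mid-underside at the button, 35 mm above the worktop; x to the bristle head (to the robot's left), y to the button's side (facing the robot), z up. Dark collar x -25..25 mm, 30 wide (flat sides), 32 tall; teal grip behind, x -148..-23, 26 wide, 31 tall, loop to -167. 0.21 kg; rod out, it balances about 15 mm behind the button
- brush_rod (a joint): rod with the head: 0 fully in (start), 0.05 first stop, 0.10 second stop, its end. Steel, 10 mm thick, along y = 0, z = 16 mm of the brush. A pin locks it at each stop, both ways, unless the button is in 3 mm or more; then it slides out against 2.5 N of friction, passes the first stop freely and stays where put. Button let go between stops: the pin snaps in at the next
- head_center (a point): middle of the white bristle head, a cylinder 38 mm in diameter and 75 mm long at the rod's end; a 24 mm hub lies just before it, facing the upright of the rest
- brush_button (a joint): orange round release button, 16 mm in diameter, in the collar's side: 0 out, 0.0045 flush with the side; spring 4 N at first, 8 N fully in; springs out when let go. Fingers that grip the collar across its width (along the brush's y) at the button press it in as they close
- button_face (a point): centre of the button's outer face, 19.5 mm from the brush's middle plane when out, 16 mm above the handle's underside
- brush_cap (a joint): pale round push-in filler cap, 22 mm in diameter, in the top of the grip 95 mm behind the button: 0 fully home, else how far it stands up (5 to 8 mm at the start). It pushes down against about 4 N of friction and stays where it is left
- cap_top (a point): centre of the cap's top, 34 mm above the handle's underside when home (3 mm above the grip's top face), more by the amount it stands up
- rest: white drip tray, 310 x 100 mm, 14 mm rim, fixed on the worktop, place and bearing vary; carries the brush. Origin on the worktop below the button (to 2 mm), axes as the brush's. A steel saddle at x = -135 mm carries the grip, 35 mm above the worktop, its side ears (32 mm apart) 44 mm high; a notched steel upright at x = 46 to 51 mm carries the rod
- notch (a point): middle of the floor of the notch in the rest's upright. The upright is 56 mm wide and 75 mm tall; the notch is 13 mm wide, open at the top, its floor 46 mm above the worktop. The rod lies in it, the head's hub about 4 mm beyond: the hub cannot pass, so the upright holds the head back while the handle is pulled towards -x
- carafe: tall clear glass carafe, 96 mm wide, 267 mm tall, origin under its centre; to be left alone
- mug: lustre mug, purple to beige, 75 mm wide, 107 mm tall, origin under its centre; to be left alone
- tumbler: clear glass tumbler, 76 mm wide, 78 mm tall, origin under its centre; to be left alone

How it is judged:
By the outcome, as a careful person would: the job done as asked, in the order asked, and still so for the second after the job is handed in, while the arm keeps its last pose, push and grip.
It also fails if it takes over 45 s, if anything falls off the work surface, if the arm or the gripper's body presses on something with over 40 N, if the wrist force passes 120 N, or if a joint passes its speed limit or range.

## Working session

There is one attempt and no reset: what is moved stays moved. The work goes in short steps, Python scripts to look and compute and a tool call to move; the robot and the scene stay as the last step left them, time stands still between calls to the robot, and variables do not carry over. Pictures are saved under pics/ and viewed, about 8 in all and at most 12, crops included, and the job is handed in when it is done.

Besides the shell and the picture viewer there is one more tool, called after "Request:" as name([rows], argument=value, ...), one row to a line, values as JSON. apply_moves: Moves the arm, as the interface text tells. Its arguments: {"type":"object","properties":{"series":{"type":"array"},"newtons":{"type":"number"}},"required":["series"]}

```bash
mkdir -p pics; ls; cat > h.py <<'E'
import numpy as np, cv2
from rig import robot
from scipy.spatial.transform import Rotation as R
def snap(n,f):
    p=robot.camera_params(n); im=robot.camera(n); cv2.imwrite(f'pics/{f}.png',im[:,:,::-1]); return im,p
def rot(p):
    r=np.array(p['rotation'],float); return r if r.shape==(3,3) else R.from_quat(r).as_matrix()
def ray(p,uv):
    x=cv2.undistortPoints(np.array([[uv]],float),np.array(p['mtx']),np.array(p['D']))[0,0]
    return np.array(p['origin']),rot(p)@np.array([x[0],x[1],1])
def plane(p,uv,z):
    o,d=ray(p,uv); return o+d*(z-o[2])/d[2]
def tri(a,b):
    (o1,d1),(o2,d2)=a,b
    A=np.stack([d1,-d2],1); s=np.linalg.lstsq(A,o2-o1,rcond=None)[0]
    p1,p2=o1+d1*s[0],o2+d2*s[1]; return (p1+p2)/2,np.linalg.norm(p1-p2)
def proj(p,X):
    r=rot(p).T; v=cv2.Rodrigues(r)[0]; return cv2.projectPoints(np.array(X,float).reshape(-1,3),v,-r@np.array(p['origin']),np.array(p['mtx']),np.array(p['D']))[0][:,0]
E
python3 - <<'E'
from h import *
o=robot.get_obs(); print(o)
ims=[]
for n in['scene','side','wrist']:
    im,p=snap(n,n+'0'); print(n,p)
    ims.append(im)
cv2.imwrite('pics/a.png',cv2.resize(np.vstack([np.hstack(ims[:2]),np.hstack([ims[2],ims[2]*0])])[:,:,::-1],(800,600)))
E
```

```text
pics
{'time': 0.0, 'q': array([ 1.09549621e+00,  5.28460716e-01,  1.43388750e+00, -2.18753250e-05,
        1.18143067e+00, -1.78479619e-01]), 'joint_velocities': array([-4.28915502e-04, -3.69084577e-04,  1.11958630e-04, -3.07076736e-05,
       -3.36850889e-04, -1.38995290e-04]), 'joint_torque': array([-8.30719864e-05, -4.40043390e+01, -1.76590794e+01,  6.29841350e-02,
        5.83103439e-02, -1.62269948e-04]), 'position': array([0.18244247, 0.59705144, 0.24057967]), 'tool_rot': array([ 1.47861840e-01,  9.89007422e-01, -1.03847541e-03, -3.41418770e-04]), 'ft_force': array([ 0.66901777, -0.29444514, -1.22997189]), 'moment': array([-0.02626563,  0.03375608,  0.01707215]), 'grip_width': 0.08704286703846026}
scene {'mtx': array([[428.85195139,   0.        , 253.96786469],
       [  0.        , 428.85195139, 196.74438444],
       [  0.        ,   0.        ,   1.        ]]), 'D': array([-0.15399718,  0.        ,  0.        ,  0.        ,  0.        ]), 'origin': array([-0.34859547, -0.57669264,  0.96949657]), 'rotation': array([ 0.79147225, -0.43837797,  0.21714164, -0.36639588])}
side {'mtx': array([[468.20903334,   0.        , 255.20127826],
       [  0.        , 468.20903334, 199.76996526],
       [  0.        ,   0.        ,   1.        ]]), 'D': array([-0.16390684,  0.        ,  0.        ,  0.        ,  0.        ]), 'origin': array([ 0.19156495, -1.12531257,  0.75525274]), 'rotation': array([ 0.85378636, -0.15377057,  0.07867652, -0.49113488])}
wrist {'mtx': array([[271.38191419,   0.        , 253.131932  ],
       [  0.        , 271.38191419, 187.85319976],
       [  0.        ,   0.        ,   1.        ]]), 'D': array([0.01669056, 0.        , 0.        , 0.        , 0.        ]), 'origin': array([0.10517725, 0.62183531, 0.38439822]), 'rotation': array([0.79494958, 0.58823021, 0.08727159, 0.12010019])}
```

View pics/a.png

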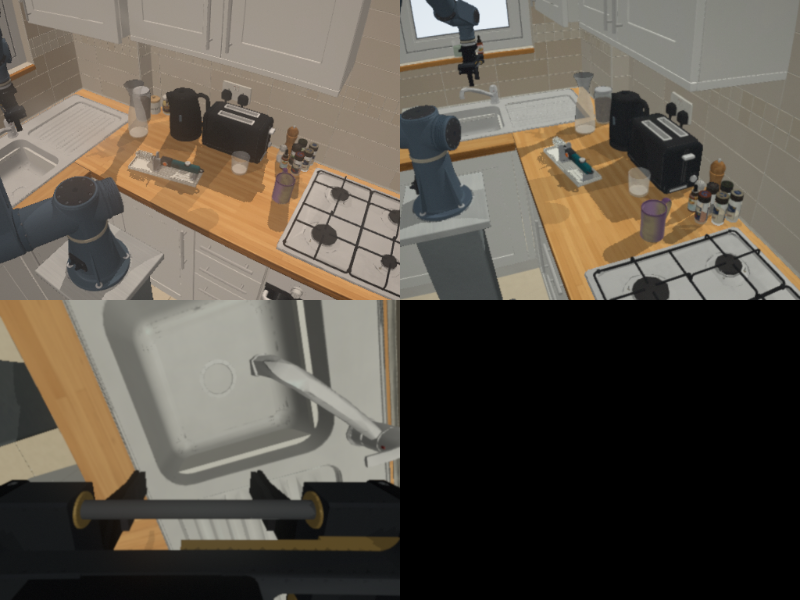

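The overview shows the tray with the teal brush near scene pixel (210,212) and side pixel (220,205). The carafe stands beyond the bristle end, with the tumbler near scene (307,208) and the mug near (362,240). Next I'll crop both views and mask the colours.

```bash
python3 - <<'E'
from h import *
a=cv2.imread('pics/scene0.png'); b=cv2.imread('pics/side0.png')
c=[cv2.resize(a[170:260,150:290],None,fx=5,fy=5,interpolation=3)[:, :700],cv2.resize(b[160:250,170:310],None,fx=5,fy=5,interpolation=3)]
cv2.imwrite('pics/b.png',cv2.resize(np.vstack(c),(460,600)))
P={n:robot.camera_params(n) for n in('scene','side')}
for n,im,(x0,y0,x1,y1) in(('scene',a,(150,170,290,260)),('side',b,(170,160,310,250))):
    h=cv2.cvtColor(im,cv2.COLOR_BGR2HSV)[y0:y1,x0:x1]
    for nm,lo,hi in(('teal',(80,90,30),(100,255,200)),('orange',(3,190,120),(13,255,255))):
        m=cv2.inRange(h,lo,hi); k,l,s,ce=cv2.connectedComponentsWithStats(m)
        for i in range(1,k):
            if s[i,4]>4: print(n,nm,s[i]+[x0,y0,0,0,0],ce[i]+[x0,y0],plane(P[n],ce[i]+[x0,y0],.055))
E
```

```text
side teal [219 196  26  27 257] [231.80155642 209.56809339] [ 0.50587779 -0.0240467   0.055     ]
side orange [212 197   2   3   5] [212.6 197.8] [0.47233958 0.06138762 0.055     ]
```

View pics/b.png

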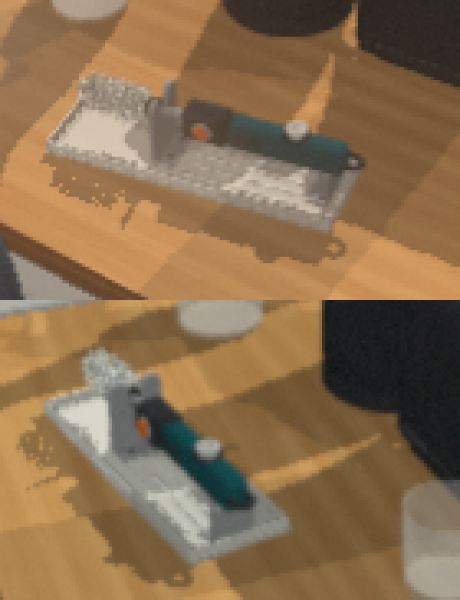

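The crops show the button at scene (210.8,210.1) / side (213.5,198.9), and the cap at scene (240,209.5) / side (233.2,205). The surroundings of the brush are free; the tumbler and kettle are well away.

```bash
python3 - <<'E'
from h import *
a,b=robot.camera_params('scene'),robot.camera_params('side')
B,e=tri(ray(a,(210.8,210.1)),ray(b,(213.5,198.9)));C,f=tri(ray(a,(240,209.5)),ray(b,(233.2,205)))
print(B,e,C,f,np.degrees(np.arctan2(*(B-C)[1::-1])),np.linalg.norm((B-C)[:2]))
print(plane(a,(210.8,210.1),.051),plane(b,(213.5,198.9),.051),plane(a,(240,209.5),.076),plane(b,(233.2,205),.076))
o=robot.get_obs(); print(R.from_quat(o['tool_rot']).as_matrix().round(3))
w=robot.camera_params('wrist');t=R.from_quat(o['tool_rot']).as_matrix()
print('cam in tool',t.T@(w['origin']-o['position']),(t.T@rot(w)).round(3))
E
```

```text
[0.47704132 0.06770237 0.0480846 ] 0.0025720940636590212 [ 0.51148573 -0.02270573  0.06912636] 0.0016166038820873564 110.8562430366025 0.09674730563747248
[0.4760501  0.06671738 0.051     ] [0.47471789 0.06079243 0.051     ] [ 0.50597028 -0.02632855  0.076     ] [ 0.5075271  -0.03494965  0.076     ]
[[-0.956  0.292 -0.001]
 [ 0.292  0.956 -0.002]
 [ 0.    -0.002 -1.   ]]
cam in tool [ 0.08118818  0.00075383 -0.14371252] [[-0.    -0.956 -0.294]
 [ 1.    -0.    -0.001]
 [ 0.001 -0.294  0.956]]
```

```bash
cat >> h.py <<'E'
def go(pos,bear,ref=None):
    "tool-frame shift (cm) and rotvec (deg) from present pose to tool-down pose with tool y at bearing (deg)"
    o=robot.get_obs(); T=R.from_quat(o['tool_rot']); b=np.radians(bear)
    y=np.array([np.cos(b),np.sin(b),0]); x=np.array([-y[1],y[0],0]); G=R.from_matrix(np.stack([x,y,[0,0,-1]],1))
    print('shift',(T.inv().apply(np.array(pos)-o['position'])*100).round(2),'turn',np.degrees((T.inv()*G).as_rotvec()).round(1))
E
python3 - <<'E'
from h import *
a,b=robot.camera_params('scene'),robot.camera_params('side')
for n,p,u,v in(('carafe',a,138,132),('kettle',a,185,138),('toastL',a,205,147),('toastR',a,262,160),('tumbler',a,240,172),('mug',a,282,200),('carafe',b,585-400,130),('tumbler',b,640-400,192),('mug',b,653-400,238),('toastL',b,635-400,150),('toastR',b,675-400,188)):
    print(n,plane(p,(u*1.28,v*1.28),0).round(3))
go([.507,-.031,.22],7.5)
E
```

```text
carafe [0.644 0.353 0.   ]
kettle [0.729 0.132 0.   ]
toastL [ 0.722  0.016 -0.   ]
toastR [ 0.781 -0.247  0.   ]
tumbler [ 0.655 -0.198  0.   ]
mug [ 0.598 -0.412  0.   ]
carafe [0.638 0.343 0.   ]
tumbler [ 0.666 -0.194  0.   ]
mug [ 0.603 -0.419  0.   ]
toastL [0.775 0.085 0.   ]
toastR [ 0.792 -0.218  0.   ]
shift [-49.4  -50.58   2.15] turn [-0.1  0.  65.5]
```

Request:
apply_moves([
  [-2.8, -2.8, 0, 0, 0, 6.5, 0],
  [-5.6, -5.7, 0, 0, 0, 13, 0],
  [-8.4, -8.5, 0, 0, 0, 19.5, 0],
  [-11.2, -11.4, 0, 0, 0, 26, 0],
  [-14, -14.3, 0, 0, 0, 32.5, 0],
], newtons=25)

```text
time: 0.57
position: [0.275, 0.4183, 0.2413]
tool_rot: [0.421, 0.907, -0.0, 0.0]
ft_force: [1.6, 0.4, -1.3]
grip_width: 0.0616
```

```bash
python3 - <<'E'
from h import *
print(robot.get_obs()['position']);go([.507,-.031,.22],7.5)
E
```

```text
[0.27500858 0.41827581 0.24132968]
shift [-49.28 -11.3    2.15] turn [-0.   0.  32.7]
```

Request:
apply_moves([
  [-3.9, -0.9, 0, 0, 0, 6.5, 0],
  [-7.8, -1.8, 0, 0, 0, 13, 0],
  [-11.7, -2.7, 0, 0, 0, 19.5, 0],
  [-15.6, -3.6, 0, 0, 0, 26, 0],
  [-19.5, -4.5, 0, 0, 0, 32.7, 0],
])

```text
time: 0.98
position: [0.3676, 0.2407, 0.2416]
tool_rot: [0.659, 0.752, 0.0, 0.0]
ft_force: [1.3, 0.5, -0.4]
grip_width: 0.0281
```

```bash
python3 - <<'E'
from h import *
print(robot.get_obs()['position']);go([.507,-.031,.22],7.5)
E
```

```text
[0.36756041 0.24069157 0.24158342]
shift [-28.75  10.28   2.16] turn [ 0. -0. -0.]
```

Request:
apply_moves([
  [-3.8, 1.4, 0, 0, 0, 0, 0],
  [-7.6, 2.7, 0, 0, 0, 0, 0],
  [-11.4, 4.1, 0, 0, 0, 0, 0],
  [-15.2, 5.4, 0, 0, 0, 0, 0],
  [-19, 6.8, 0, 0, 0, 0, 0],
])

```text
time: 1.4
position: [0.4606, 0.0615, 0.2415]
tool_rot: [0.658, 0.753, -0.0, -0.0]
ft_force: [0.8, 0.6, 0.2]
grip_width: 0.0014
```

Request:
apply_moves([
  [-3.5, 1.3, 0.5, 0, 0, 0, 0],
  [-7, 2.5, 1, 0, 0, 0, 0],
  [-9.7, 3.5, 2.2, 0, 0, 0, 0],
  [-9.7, 3.5, 2.2, 0, 0, 0, 0],
  [-9.7, 3.5, 2.2, 0, 0, 0, 0],
])

```text
time: 1.82
position: [0.5082, -0.0292, 0.2186]
tool_rot: [0.659, 0.752, -0.0, -0.001]
ft_force: [-0.2, 0.6, -0.3]
grip_width: 0.0003
```

```bash
python3 - <<'E'
from h import *
print(robot.get_obs());im,p=snap('wrist','w1')
go([.507,-.031,.22],7.5)
E
```

```text
{'time': 1.8167, 'q': array([-2.77401817e-01,  4.04902760e-01,  1.74394443e+00,  2.74082629e-04,
        9.94892205e-01, -4.10375961e-01]), 'joint_velocities': array([ 0.04392952, -0.03130108,  0.03452292,  0.00835703,  0.01630309,
        0.00283711]), 'joint_torque': array([-1.17352456e+00, -3.45654416e+01, -1.54847521e+01, -4.85257711e-02,
       -1.10062484e-01, -2.80780991e-02]), 'position': array([ 0.50815861, -0.02921416,  0.21860937]), 'tool_rot': array([ 6.58621503e-01,  7.52473621e-01, -3.54813792e-04, -1.01952196e-03]), 'ft_force': array([-0.2219947 ,  0.62604606, -0.29212038]), 'moment': array([-0.09894109,  0.08370537, -0.00795192]), 'grip_width': 0.0003495725458109973}
shift [-0.29 -0.09 -0.11] turn [-0.1 -0.1  0.2]
```

View pics/w1.png

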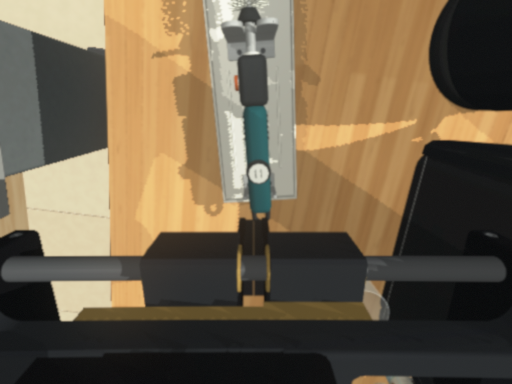

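The wrist picture shows the cap at (259,174), the orange button edge at (237,83), the collar's dark top at x 240–267, y 55–105, and the upright at about y 38.

```bash
python3 - <<'E'
from h import *
p=robot.camera_params('wrist')
im=cv2.imread('pics/w1.png');h=cv2.cvtColor(im,cv2.COLOR_BGR2HSV)
m=cv2.inRange(h,(80,90,30),(100,255,200)); ys=[118,130,140,150,190,200]
L=[];Rr=[]
for y in ys:
    x=np.nonzero(m[y,200:320])[0]+200; print(y,x.min(),x.max()); 
    q=plane(p,((x.min()+x.max())/2,y),.066); L.append(q)
L=np.array(L); d=L[-1]-L[0]; print(L.round(4)); f=np.polyfit(L[:,1],L[:,0],1); print('bearing',np.degrees(np.arctan2(1,f[0])))
for z in(.074,.077): print('cap',plane(p,(259,173.5),z))
o=h[70:98,225:245]; mm=cv2.inRange(o,(0,120,80),(20,255,255)); ysx=np.argwhere(mm); print('button px',ysx[:,1].mean()+225,ysx[:,0].mean()+70,len(ysx),ysx.min(0),ysx.max(0))
print('button',plane(p,(ysx[:,1].mean()+225,ysx[:,0].mean()+70),.053))
print('collar ends',plane(p,(254,107),.067),plane(p,(253,55),.067),'collar mid',plane(p,(253.5,80),.067))
E
```

```text
118 247 265
130 248 266
140 249 266
150 249 267
190 253 269
200 253 269
[[ 0.5012  0.0397  0.066 ]
 [ 0.5039  0.0275  0.066 ]
 [ 0.5059  0.0171  0.066 ]
 [ 0.508   0.0064  0.066 ]
 [ 0.5178 -0.0387  0.066 ]
 [ 0.5195 -0.0507  0.066 ]]
bearing 101.60802822564935
cap [ 0.51235501 -0.01777462  0.074     ]
cap [ 0.51219109 -0.01704389  0.077     ]
button px 235.82758620689654 82.58620689655173 29 [ 6 10] [19 12]
button [0.4750875  0.07237805 0.053     ]
collar ends [0.49756076 0.0504707  0.067     ] [0.48996772 0.09893676 0.067     ] collar mid [0.49353265 0.0763103  0.067     ]
```

```bash
python3 - <<'E'
from h import *
go([.512,-.0175,.105],11.4)
E
```

```text
shift [ 0.97  0.61 11.39] turn [-0.1 -0.1 -3.7]
```

Request:
apply_moves([
  [0.5, 0.3, 3.5, 0, 0, -2, 0],
  [1, 0.6, 7, 0, 0, -3.8, 0],
  [1, 0.6, 10, 0, 0, -3.8, 0],
  [1, 0.6, 11.4, 0, 0, -3.8, 0],
  [1, 0.6, 11.4, 0, 0, -3.8, 0],
])

```text
time: 2.28
position: [0.5096, -0.0149, 0.103]
tool_rot: [0.631, 0.776, -0.002, -0.004]
ft_force: [-0.2, 0.4, -0.2]
grip_width: 0.0007
```

```bash
python3 - <<'E'
from h import *
go([.512,-.0175,.105],11.4)
im,p=snap('wrist','w2'); s,ps=snap('side','s2'); c,pc=snap('scene','c2')
r=np.zeros((600,800,3),np.uint8)
r[:384,:512]=im
r[384:584,:280]=cv2.resize(s[165:225,190:274],(280,200),interpolation=3); r[384:584,300:580]=cv2.resize(c[180:240,190:274],(280,200),interpolation=3)
cv2.imwrite('pics/d.png',r[:,:,::-1]); print(robot.get_obs()['ft_force'])
E
```

```text
shift [-0.3   0.18 -0.2 ] turn [-0.4 -0.2  0.3]
[-0.62344946  0.08944453 -0.54136098]
```

View pics/d.png

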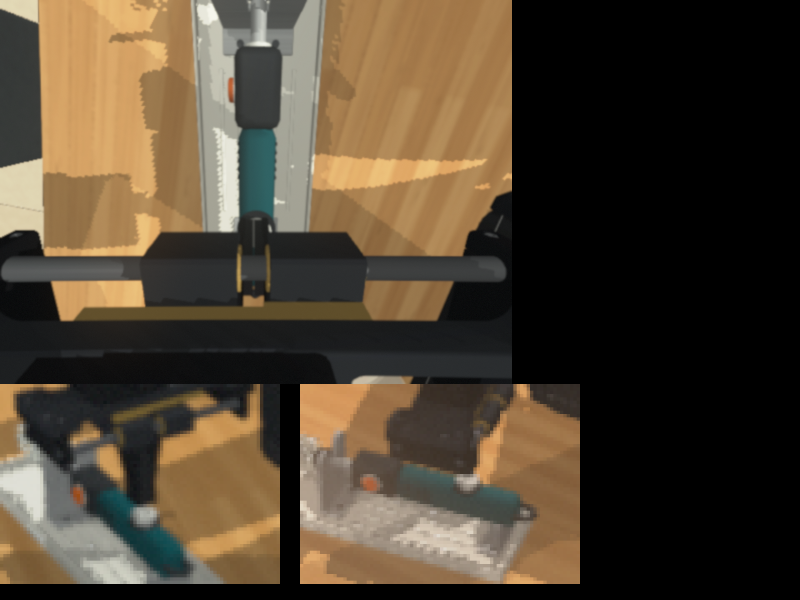

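The composite shows the closed fingertips just above the cap in the wrist view (255,230). The button is at (231,90) and the collar at x 237–281, y 46–128, nearly aligned with the tool. The side and scene insets show the cap slightly below and towards the tail of the fingertips.

```bash
python3 - <<'E'
from h import *
p=robot.camera_params('wrist');im=cv2.imread('pics/w2.png');h=cv2.cvtColor(im,cv2.COLOR_BGR2HSV)
m=cv2.inRange(h,(80,90,30),(100,255,200)); L=[]
for y in(140,155,170,185,200):
    x=np.nonzero(m[y,200:320])[0]+200; print(y,x.min(),x.max()); L.append(plane(p,((x.min()+x.max())/2,y),.06))
L=np.array(L);f=np.polyfit(L[:,1],L[:,0],1); print('bearing',np.degrees(np.arctan2(1,f[0])),np.polyval(f,-.0175))
print('collar end',plane(p,(258,128),.062),'front',plane(p,(258.5,45),.065),'mid',plane(p,(259,88),.067))
print('button',plane(p,(231,90),.051))
c,s=robot.camera_params('scene'),robot.camera_params('side')
uc=(190+(467-300)*.3,180+(482-384)*.3);us=(190+145*.3,165+(515-384)*.3)
print('cap',plane(c,uc,.076),plane(s,us,.076),tri(ray(c,uc),ray(s,us)))
print(robot.get_obs()['position'])
E
```

```text
140 242 274
155 243 274
170 242 273
185 242 273
200 242 272
bearing 100.81222812274534 0.5161623907053621
collar end [0.50301287 0.04910595 0.062     ] front [0.49290169 0.09797673 0.065     ] mid [0.4983142  0.07384848 0.067     ]
button [0.47984806 0.06958252 0.051     ]
cap [ 0.50654298 -0.02633409  0.076     ] [ 0.5094822  -0.03158509  0.076     ] (array([ 0.51196634, -0.02285322,  0.07047853]), np.float64(0.0002118855400876513))
[ 0.51312241 -0.01637959  0.10660656]
```

Request:
apply_moves([
  [-0.35, 0, 0.5, 0, 0, 0, 0],
  [-0.35, 0, 1, 0, 0, 0, 0],
  [-0.35, 0, 1.4, 0, 0, 0, 0],
  [-0.35, 0, 1.8, 0, 0, 0, 0],
  [-0.35, 0, 1.8, 0, 0, 0, 0],
])

```text
time: 2.85
position: [0.5145, -0.021, 0.0884]
tool_rot: [0.632, 0.775, 0.001, 0.001]
ft_force: [0.2, -0.1, 6.9]
grip_width: 0.0008
```

Request:
apply_moves([
  [0, 0, 0.15, 0, 0, 0, 0],
  [0, 0, 0.3, 0, 0, 0, 0],
  [0, 0, 0.3, 0, 0, 0, 0],
  [0, 0, 0.3, 0, 0, 0, 0],
])

```text
time: 3.18
position: [0.515, -0.021, 0.088]
tool_rot: [0.632, 0.775, 0.001, 0.002]
ft_force: [-3.9, 1.8, 27.1]
grip_width: 0.0003
```

Request:
apply_moves([
  [0, 0, -2, 0, 0, 0, 0],
  [0, 0, -5, 0, 0, 0, 0],
  [2.5, 0, -6.5, 0, 0, 0, 0.4],
  [5.5, 0.1, -6.5, 0, 0, 0, 0.9],
  [8, 0.2, -6.5, 0, 0, 0, 0.9],
])

```text
time: 3.6
position: [0.4996, 0.0589, 0.1507]
tool_rot: [0.633, 0.774, 0.001, 0.001]
ft_force: [-0.3, 0.2, -0.2]
grip_width: 0.013
```

Request:
apply_moves([
  [1.6, 0, 0, 0, 0, 0, 0.9],
  [1.6, 0, 0, 0, 0, 0, 0.9],
  [1.6, 0, 0, 0, 0, 0, 0.9],
  [1.6, 0, 0, 0, 0, 0, 0.9],
])

```text
time: 3.93
position: [0.4964, 0.0733, 0.1494]
tool_rot: [0.632, 0.775, -0.0, 0.0]
ft_force: [-0.2, -0.4, 0.2]
grip_width: 0.0393
```

```bash
python3 - <<'E'
from h import *
o=robot.get_obs();print(o['position'],o['ft_force'],o['grip_width'])
im,p=snap('wrist','w3'); s,ps=snap('side','s3'); c,pc=snap('scene','c3')
r=np.zeros((600,800,3),np.uint8)
r[:384,:512]=im
r[384:584,:280]=cv2.resize(s[165:225,190:274],(280,200),interpolation=3); r[384:584,300:580]=cv2.resize(c[180:240,190:274],(280,200),interpolation=3)
cv2.imwrite('pics/e.png',r[:,:,::-1])
E
```

```text
[0.49639663 0.07328314 0.14939789] [-0.16719691 -0.44097872  0.17023679] 0.03927779752535943
```

View pics/e.png

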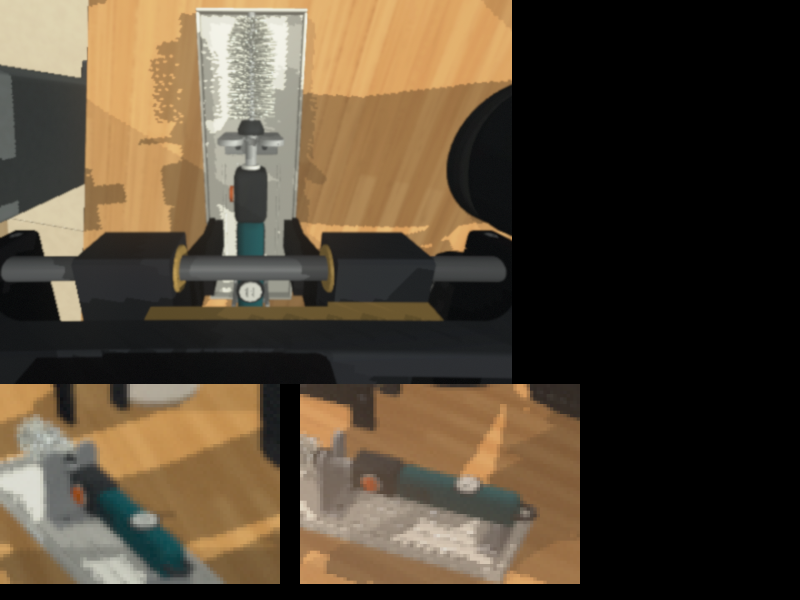

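The cap now sits flush in both insets. In the wrist view the collar spans x 235–267, y 165–222, with the button at (232,194) and the open fingers straddling the axis further down.

```bash
python3 - <<'E'
from h import *
p=robot.camera_params('wrist');o=robot.get_obs();T=R.from_quat(o['tool_rot']).as_matrix()
for n,uv,z in(('front',(251.5,166),.064),('rear',(251,221),.064),('mid',(251,194),.067),('button',(231,194),.051),('cap',(250.5,291),.069),('upright top',(251.5,136),.075),('trayTL',(196,11),.014),('trayTR',(307,11),.014)):
    q=plane(p,uv,z);print(n,q.round(4),(T.T@(q-o['position'])*100).round(2))
E
```

```text
front [0.489  0.1028 0.064 ] [ 3.08 -0.14  8.54]
rear [0.4988 0.0522 0.064 ] [-2.07 -0.19  8.54]
mid [0.4934 0.0787 0.067 ] [ 0.64 -0.19  8.24]
button [0.476  0.0698 0.051 ] [ 0.11 -2.08  9.84]
cap [ 0.5125 -0.0184  0.069 ] [-9.26 -0.26  8.04]
upright top [0.4838 0.129  0.075 ] [ 5.76 -0.13  7.44]
trayTL [0.4148 0.22   0.014 ] [16.06 -5.07 13.54]
trayTR [0.5116 0.2397 0.014 ] [16.06  4.81 13.54]
```

Request:
apply_moves([
  [0.3, -0.2, 2, 0, 0, 0, 0.85],
  [0.3, -0.2, 4, 0, 0, 0, 0.85],
  [0.3, -0.2, 6, 0, 0, 0, 0.85],
  [0.3, -0.2, 8, 0, 0, 0, 0.85],
  [0.3, -0.2, 9.8, 0, 0, 0, 0.85],
])

```text
time: 4.5
position: [0.4939, 0.0754, 0.0504]
tool_rot: [0.633, 0.774, -0.0, 0.0]
ft_force: [-0.1, -1.3, -0.1]
grip_width: 0.0728
```

Request:
apply_moves([
  [0, 0, 0, 0, 0, 0, 0.8],
  [0, 0, 0, 0, 0, 0, 0.8],
  [0, 0, 0, 0, 0, 0, 0.6],
  [0, 0, 0, 0, 0, 0, 0.6],
], newtons=20)

```text
time: 4.83
position: [0.4945, 0.076, 0.0526]
tool_rot: [0.632, 0.775, 0.001, 0.001]
ft_force: [-0.3, -0.2, -0.8]
grip_width: 0.0631
```

Request:
apply_moves([
  [0, 0, 0.15, 0, 0, 0, 0.4],
  [0, 0, 0.15, 0, 0, 0, 0.25],
  [0, 0, 0.15, 0, 0, 0, 0.25],
  [0, 0, 0.15, 0, 0, 0, 0.25],
  [0, 0, 0.15, 0, 0, 0, 0.25],
], newtons=30)

```text
time: 5.25
position: [0.4932, 0.0764, 0.0502]
tool_rot: [0.632, 0.775, -0.0, -0.0]
ft_force: [1.5, 0.9, 0.1]
grip_width: 0.0308
```

Request:
apply_moves([
  [0, 0, 0, 0, 0, 0, 0.25],
  [0, 0, 0, 0, 0, 0, 0.25],
  [0, 0, 0, 0, 0, 0, 0.25],
  [0, 0, 0, 0, 0, 0, 0.25],
  [0, 0, 0, 0, 0, 0, 0.25],
])

```text
time: 5.67
position: [0.4937, 0.0764, 0.0502]
tool_rot: [0.632, 0.775, 0.0, 0.0]
ft_force: [-1.6, -0.2, 3.0]
grip_width: 0.0297
```

Width 29.7 mm means the collar is gripped and the button flush. Now the pull.

Request:
apply_moves([
  [-0.8, 0, 0, 0, 0, 0, 0.2],
  [-1.6, 0, 0, 0, 0, 0, 0.2],
  [-2.4, 0, 0, 0, 0, 0, 0.2],
  [-3.2, 0, 0, 0, 0, 0, 0.2],
  [-4, 0, 0, 0, 0, 0, 0.2],
])

```text
time: 6.08
position: [0.5013, 0.0366, 0.0502]
tool_rot: [0.632, 0.775, -0.0, -0.001]
ft_force: [-1.7, 5.3, 5.2]
grip_width: 0.0298
```

Request:
apply_moves([
  [-1, 0, 0, 0, 0, 0, 0.2],
  [-2, 0, 0, 0, 0, 0, 0.2],
  [-3, 0, 0, 0, 0, 0, 0.2],
  [-4, 0, 0, 0, 0, 0, 0.2],
  [-5, -0.05, 0, 0, 0, 0, 0.2],
])

```text
time: 6.5
position: [0.5107, -0.0123, 0.0503]
tool_rot: [0.633, 0.774, 0.0, -0.001]
ft_force: [-0.7, 7.3, 6.3]
grip_width: 0.0297
```

Request:
apply_moves([
  [-0.5, 0, 0, 0, 0, 0, 0.2],
  [-1, 0, 0, 0, 0, 0, 0.2],
  [-1.2, 0, 0, 0, 0, 0, 0.2],
  [-1.3, 0, 0, 0, 0, 0, 0.2],
  [-1.3, 0, 0, 0, 0, 0, 0.2],
])

```text
time: 6.92
position: [0.5131, -0.0242, 0.0503]
tool_rot: [0.633, 0.774, 0.0, -0.001]
ft_force: [-0.6, 8.0, 6.8]
grip_width: 0.03
```

Request:
apply_moves([
  [-0.15, 0, -0.05, 0, 0, 0, 0.2],
  [-0.3, 0, -0.1, 0, 0, 0, 0.2],
  [-0.3, 0, -0.1, 0, 0, 0, 0.2],
  [-0.3, 0, -0.1, 0, 0, 0, 0.2],
])

```text
time: 7.25
position: [0.5118, -0.0246, 0.0503]
tool_rot: [0.634, 0.773, 0.001, -0.004]
ft_force: [0.8, 16.9, 2.2]
grip_width: 0.0296
```

```bash
python3 - <<'E'
from h import *
o=robot.get_obs();print(o['position'],o['ft_force'],o['moment'])
im,p=snap('wrist','w4'); s,ps=snap('side','s4'); c,pc=snap('scene','c4')
r=np.zeros((600,800,3),np.uint8)
r[:384,:512]=im
r[384:600,:288]=cv2.resize(s[165:237,180:276],(288,216),interpolation=3); r[384:600,300:588]=cv2.resize(c[180:252,180:276],(288,216),interpolation=3)
cv2.imwrite('pics/f.png',r[:,:,::-1])
E
```

```text
[ 0.51182529 -0.02458662  0.05031813] [ 0.76493538 16.94563216  2.18520604] [ 2.50279298  0.00345451 -0.44797682]
```

View pics/f.png

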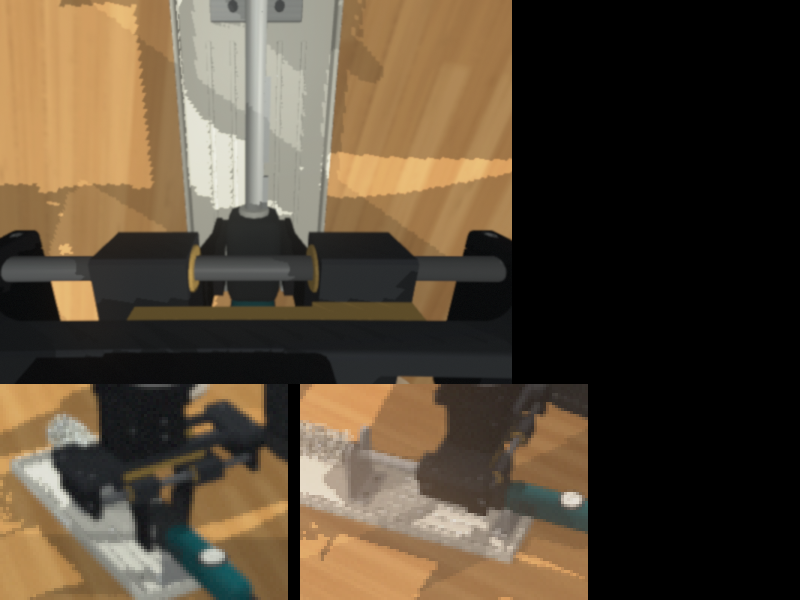

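The pull ended against a hard stop: about 3 mm more commanded, no motion, 17 N, total travel about 102.6 mm including the hub gap. The rod is visible well out, from the collar at (255,210) to the upright at (255,10). Next I'll ease the tension, then lift.

Request:
apply_moves([
  [0.15, 0, 0, 0, 0, 0, 0.2],
  [0.3, 0, 0, 0, 0, 0, 0.2],
  [0.4, 0, -0.05, 0, 0, 0, 0.2],
  [0.4, 0, -0.1, 0, 0, 0, 0.2],
], newtons=38)

```text
time: 7.73
position: [0.5131, -0.024, 0.0515]
tool_rot: [0.632, 0.775, -0.0, -0.001]
ft_force: [-0.1, 3.7, -3.1]
grip_width: 0.0298
```

Request:
apply_moves([
  [0, 0, -0.4, 0, 0, 0, 0.2],
  [0, 0, -0.8, 0, 0, 0, 0.2],
  [0, 0, -1.2, 0, 0, 0, 0.2],
  [0, 0, -1.6, 0, 0, 0, 0.2],
  [0, 0, -2, 0, 0, 0, 0.2],
])

```text
time: 8.15
position: [0.5137, -0.0239, 0.0726]
tool_rot: [0.632, 0.775, 0.0, 0.0]
ft_force: [0.0, 2.8, -2.9]
grip_width: 0.0296
```

```bash
python3 - <<'E'
from h import *
o=robot.get_obs();print(o['position'],o['ft_force'],o['moment'],R.from_quat(o['tool_rot']).as_matrix().round(3))
im,p=snap('wrist','w5'); s,ps=snap('side','s5'); c,pc=snap('scene','c5')
r=np.zeros((600,800,3),np.uint8)
r[:384,:512]=im
r[384:600,:288]=cv2.resize(s[165:237,180:276],(288,216),interpolation=3); r[384:600,300:588]=cv2.resize(c[180:252,180:276],(288,216),interpolation=3)
cv2.imwrite('pics/g.png',r[:,:,::-1])
E
```

```text
[ 0.51373054 -0.02393577  0.07263131] [ 0.00752135  2.75032751 -2.9047945 ] [0.0245887  0.00151457 0.04046912] [[-0.201  0.98   0.   ]
 [ 0.98   0.201 -0.   ]
 [-0.     0.    -1.   ]]
```

View pics/g.png

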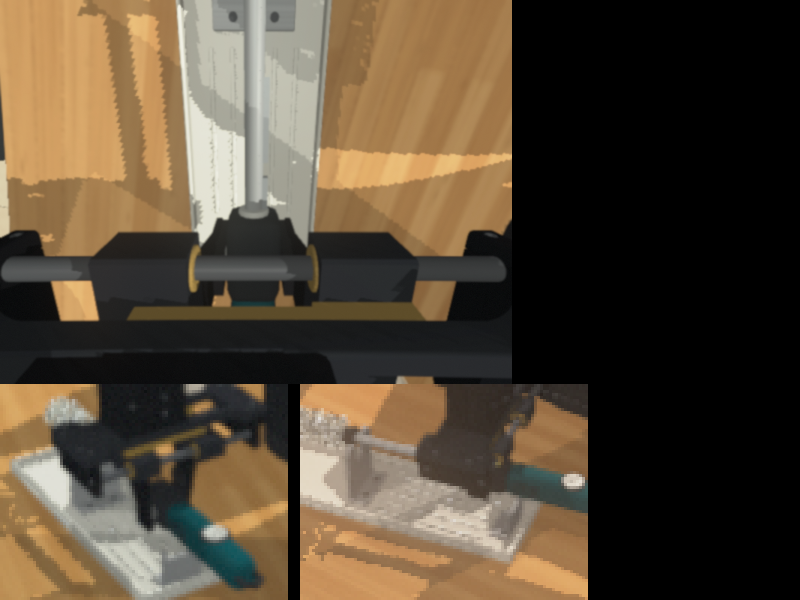

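The brush lifts level: the scene inset shows the rod horizontal above the upright at about (385,440), and the grip is straight with the rod. Continue up to 10 cm.

Request:
apply_moves([
  [0, 0, -0.6, 0, 0, 0, 0.2],
  [0, 0, -1.4, 0, 0, 0, 0.2],
  [0, 0, -2.3, 0, 0, 0, 0.2],
  [0, 0, -3.2, 0, 0, 0, 0.2],
  [0, 0, -4.1, 0, 0, 0, 0.2],
])

```text
time: 8.72
position: [0.514, -0.0238, 0.1144]
tool_rot: [0.632, 0.775, 0.0, 0.001]
ft_force: [0.3, -0.3, -2.2]
grip_width: 0.0296
```

Request:
apply_moves([
  [0, 0, -0.9, 0, 0, 0, 0.2],
  [0, 0, -1.8, 0, 0, 0, 0.2],
  [0, 0, -2.7, 0, 0, 0, 0.2],
  [0, 0, -3.4, 0, 0, 0, 0.2],
  [0, 0, -3.8, 0, 0, 0, 0.2],
])

```text
time: 9.13
position: [0.514, -0.0238, 0.1523]
tool_rot: [0.632, 0.775, 0.0, 0.001]
ft_force: [-0.1, 0.1, -2.6]
grip_width: 0.0294
```

Request:
apply_moves([
  [0, 0, 0, 0, 0, 0, 0.2],
  [0, 0, 0, 0, 0, 0, 0.2],
  [0, 0, 0, 0, 0, 0, 0.2],
  [0, 0, 0, 0, 0, 0, 0.2],
  [0, 0, 0, 0, 0, 0, 0.2],
])

```text
time: 9.55
position: [0.5133, -0.0236, 0.1505]
tool_rot: [0.632, 0.775, -0.0, -0.001]
ft_force: [0.0, 1.3, -2.7]
grip_width: 0.0297
```

```bash
python3 - <<'E'
from h import *
o=robot.get_obs();print(o['time'],o['position'],o['ft_force'],o['moment'],o['grip_width'],abs(o['joint_velocities']).max())
s,ps=snap('side','s6'); c,pc=snap('scene','c6'); im,p=snap('wrist','w6')
r=np.hstack([cv2.resize(s[140:240,170:303],(400,300),interpolation=3),cv2.resize(c[140:240,150:283],(400,300),interpolation=3)])
r=np.vstack([r,np.hstack([cv2.resize(im,(400,300)),np.zeros((300,400,3),np.uint8)])])
cv2.imwrite('pics/i.png',r[:,:,::-1])
E
```

```text
9.55 [ 0.51326542 -0.02358938  0.15054004] [ 0.04148162  1.27030761 -2.65942524] [-0.0824772   0.02920155 -0.07769869] 0.029735164103705258 0.00233558711968082
```

View pics/i.png

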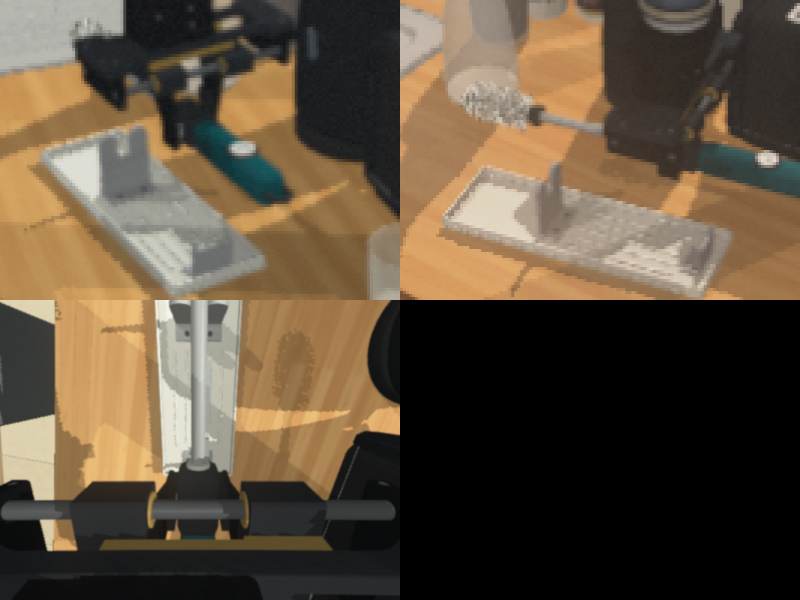

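The final views show the brush level above the empty rest, the head and rod out (hub's near end at crop (544,115), bristles centred at (497,105)), the cap flush, and the carafe untouched behind it. One numerical check of the extension before handing in.

```bash
python3 - <<'E'
from h import *
a=robot.camera_params('scene');u=np.array([-.196,.981])
t=robot.get_obs()['position'][:2]
k=400/133
for n,x,y in(('hub rear',544,115),('bristles',497,105)):
    q=plane(a,(150+(x-400)/k,140+y/k),.151);print(n,q.round(3),'ahead of button mm',1000*(q[:2]-t)@u)
q=plane(a,(184,198.9),.051);print('start bristles',1000*(q[:2]-[.4935,.0755])@u)
o=robot.get_obs();print(o['position'],o['grip_width'])
E
```

```text
hub rear [0.487 0.12  0.151] ahead of button mm 146.04989011141444
bristles [0.474 0.173 0.151] ahead of button mm 200.1785509684438
start bristles 101.49236367218538
[ 0.51342355 -0.02364337  0.15072396] 0.029658498785230088
```

```bash
python3 -c "
from h import *
print(robot.hand_in())"
```

```text
the job is handed in; nothing more can be done
None
```

The brush is ready and handed in: cap pressed home, rod pulled out to the second stop, and the brush held level about 10 cm above where it lay. The robot clock stood at under 10 s.

- **Cap:** I pressed it with the closed fingertips until it stopped hard at 27 N. The fingertip height was 69 mm, exactly the height for fully home, and later pictures show it flush.
- **Button and pull:** I gripped the collar at 29.7 mm, so the button was flush, and pulled back about 103 mm. It then hit a solid stop: 3 mm more commanded gave no motion and about 17 N.
- **Lift:** I eased the tension and raised the brush 10 cm (gripper 0.0503 → 0.1507 m). It was still held at 29.7 mm with the arm steady.
- **Last checks:**
  - The bristle head moved from about 101 mm to 200 mm ahead of the button, so about 99 mm out; the picture is good to only a few mm.
  - The hub's rear edge measured 146 mm against an expected 155 mm. I put that down to the coarse pixels and rely on the hard stop.
- **Not locked:** the grip still holds the button in, so the pin is not engaged and only rod friction keeps the rod out.
- **Other objects:** no move came near the carafe, mug or tumbler.

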